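Fit and clamp the V-block carriage on a valve run-out gauge

TASK

Get the valve run-out gauge ready for the next engine valve: slide the loose V-block carriage onto the dovetail rail from the rail's open end, its clamp knob facing you, until it is fully home against the foot of the fixed V-block. Then tighten the carriage's clamp knob so that its jaw grips the rail, and let go. Leave the valve, feeler gauge, tape measure and grease tin where they are.

Things in the scene. Friction and masses are not known exactly. Their poses are not given: they have to be found in the camera images.
- bed: Run-out gauge bolted to the bench: cast foot 86 x 226 mm, casting top 20 mm above the bench. Origin: centre of its underside; z up, y along the rail towards the fixed V-block, +x away from the robot. The dovetail rail lies on x = 0 from y = -100 (open end) to +20 mm, 20 to 34 mm above the bench, 40 mm wide on top, 24 mm at its foot: no way on from above. All parts under 112 mm high.
- rail_end (a point): Middle of the rail's top at its open end: bed frame (0, -100, 34) mm, axes as the bed. The last 10 mm of the rail taper as a lead-in: 4 mm narrower each side and 2.5 mm lower at the very end. There the carriage enters with its origin at y = -142 mm of the bed frame, 120 mm before home, best about 1 mm above its seated height.
- stop (a point): Middle of the stop face, the front of the fixed V-block's foot: bed frame (0, 20, 34) mm, axes as the bed. The foot is 60 mm wide, 44 mm high above the bench; the fixed V-block on it begins 6 mm further (y = 26 to 60 mm), 32 mm wide, 88 mm high above the bench; past it at y = 97 mm a 43 mm dial gauge on a post.
- home (a point): Where the carriage's origin is when seated on the rail and home against the stop: bed frame (0, -22, 21.5) mm, axes as the bed. Clamping shifts the carriage up to 1.5 mm towards -x.
- carriage: Loose carriage, 0.45 kg: steel saddle 72 mm wide (x), 84 mm long (y), 24.5 mm high, with a steel V-block on its middle. Origin: centre of its underside; z up, y along its groove, knob on its -x side. Starts upright on the bench. Goes on with its axes parallel to the bed's, +y end first, knob towards the robot. Play on the rail: 1.5 mm each side with the knob at 0, 1.2 mm at 0.25 rad.
- block_grip (a point): Grip point in the carriage's V-block: 47 mm above the carriage's origin, axes as the carriage. The block is 34 mm long (y), 32 mm wide (x), from 24.5 to 66.5 mm above the origin, with a V 10 mm deep along y in its top. Grasp it across its 34 mm, fingers before and behind it, where 25 mm of flat saddle top lie free on each side. On the rail, seated, it is 68.5 mm above the bench.
- knob_grip (a point): Point on the knob's axis to grip, 4 mm inside its outer end; carriage frame (-52.5, 0, 48.0) mm. z points outward along the axis, 30 degrees from vertical, up and to the carriage's -x side; y along the wing, x across it. Black wing knob: wing 36 mm long, 12 mm thick, 26 mm deep, on a 21 mm hub that begins 21 mm below this point. Grip across the 12 mm with the tool along the axis.
- clamp_knob (a joint): Knob turn, rad: 0 loose, wing parallel to the rail; positive = tightening, clockwise seen from outside along the axis; stop at 1.6, wing across the rail. Starts at 0 to 0.25. About 0.12 N m of friction, stays where left. Moves the jaw 2.5 mm per rad: on the rail the play is gone at about 1.2 rad, then the jaw presses; tight at 1.45 to 1.6.
- clamp_jaw: The clamp jaw: 39 mm long steel bar in the carriage's -x skirt, moved towards +x by the knob, pressing the rail's flank when tight. Origin and axes as the carriage's, plus its travel.
- valve_stem: Engine valve lying on the bench, 88 mm long, head 25 mm. Origin: centre of its underside. Leave alone.
- feeler_gauge: Closed feeler gauge lying on the bench, 13 x 90 x 10 mm. Origin: centre of its underside. Leave alone.
- tape_measure: Tape measure standing on the bench, 34 x 76 x 66 mm. Origin: centre of its underside. Leave alone.
- grease_tin: Round tin standing on the bench, 67 mm diameter, 48 mm high. Origin: centre of its underside. Leave alone.

How it is judged:
On the way:
1. the carriage is on the rail and home against the stop, its knob still loose (below 0.8 rad) (y of carriage in the frame of home between -0.003 and 0.003 m and x of carriage in the frame of home between -0.004 and 0.004 m and z of carriage in the frame of home between -0.002 and 0.0015 m and x of knob_grip in the frame of home below -0.03 m and angle between the y axis of carriage and the y axis of bed, either way round below 0.04 rad and angle between carriage's own z axis and vertical below 0.04 rad and value of joint clamp_knob below 0.8 rad), for 0.2 s.
At the end, for the whole second after the job is handed in: The carriage sits on the rail within 3 mm of home along it, down on the rail (1.5 mm), level and straight (0.04 rad), knob to the robot's side, at rest; the knob is turned past 1.2 rad and the jaw presses the rail with more than 8 N (y of carriage in the frame of home between -0.003 and 0.003 m and x of carriage in the frame of home between -0.004 and 0.004 m and z of carriage in the frame of home between -0.002 and 0.0015 m and x of knob_grip in the frame of home below -0.03 m and angle between the y axis of carriage and the y axis of bed, either way round below 0.04 rad and angle between carriage's own z axis and vertical below 0.04 rad and value of joint clamp_knob above 1.2 rad and contact force between clamp_jaw and bed above 8 N and linear speed of carriage below 0.01 m/s); the robot touches nothing.
It fails at once if the engine valve is moved by more than 15 mm (distance of valve_stem from where it was at the start of the episode above 0.015 m).
It fails at once if the feeler gauge is moved by more than 15 mm (distance of feeler_gauge from where it was at the start of the episode above 0.015 m).
It fails at once if the tape measure is moved by more than 15 mm (distance of tape_measure from where it was at the start of the episode above 0.015 m).
It fails at once if the grease tin is moved by more than 15 mm (distance of grease_tin from where it was at the start of the episode above 0.015 m).
It also fails if it takes over 67 s, if anything falls off the work surface, if the arm or the gripper's body presses on something with over 40 N, if the wrist force passes 120 N, or if a joint passes its speed limit or range.

ROBOT

A 6-joint arm with a two-finger parallel gripper is mounted at the origin on a cart in front of the work surface, level with it; the furniture and walls round the work are solid. World frame = base frame: x ahead of the robot, y to its left, z up, the work surface at z = 0. Lengths are in m, angles in rad, forces in N, time in s.
With the tool pointing down it reaches from about 0.3 to 0.775 m from the base axis. Payload 14.6 kg.
Tool frame: the origin (TCP) lies midway between the tips of the shut fingers; the grasp point (between the pads) lies 19 mm behind it; z points along the fingers, y is the line along which they close (so a half turn about z gives the same grasp; the last joint's range is limited). The gripper opens to 94 mm and grips with 3 to 60 N. Pads are 16 mm wide; open, the fingers measure 119 mm over their backs; the gripper's body (75 mm by 177 mm) begins 78 mm behind the grasp point.
Start: joints at [1.176, 0.3, 1.521, -0, 1.321, -0.067], TCP at [0.177, 0.521, 0.205] pointing down, gripper open.
Joint ranges: [-3.03, 3.03], [-0.79, 2.21], [0.23, 2.52], [-1.04, 4.18], [0, 3.07], [-2.55, 2.55]. Speed limits (rad/s): [2.22, 2.22, 2.57, 3.14, 3.14, 3.14].

INTERFACE

Orientations are given as [roll, pitch, yaw] about the fixed x, y, z axes, in that order (R = Rz(yaw) Ry(pitch) Rx(roll)).
In Python, from station import arm gives the robot as it stands.
- The arm moves only by the tool drive_effector, called after "Emit:" as name([rows], argument=value, ...), one row to a line, values as JSON. Schema: {"type":"object","properties":{"plan":{"type":"array","items":{"type":"array","items":{"type":"array","items":{"type":"number"},"minItems":5,"maxItems":5},"minItems":1,"maxItems":10},"minItems":1,"maxItems":1},"grip_force":{"type":"number"},"only":{"type":"string"},"quiet":{"type":"boolean"},"lines":{"type":"string"}},"required":["plan"],"additionalProperties":false}. plan is a list that holds a single list of rows (three levels of brackets), with 1 to 10 rows, each of 5 numbers: dx, dy, dz in cm, then a turn about the tool's z in units of 0.2 rad, then the opening from 0.0 (shut) to 1.0 (fully open); each row is the pose to reach, as a shift and turn from the pose commanded when the call began, along the tool's axes at that moment; what a row does not reach only later rows make up. A row lasts 1/8 s, in which the tool goes at most 0.0625 m and 0.188 rad, less where a joint would pass 70% of its speed; a pose out of reach is approached as far as the arm can. The fingers move at their own pace and stop on an object; grip_force is the grip in N (left out, the last holds). Time passes only in rows, so rows that do not move let the fingers close. The tool returns the time, the measured TCP pose, the force, the opening and the grip force at its end. only (a regular expression) keeps the lines of the reply that match it, lines (a string "A,B") keeps lines A to B, and quiet returns only ok. Input that does not fit is refused with a message, and nothing moves.
- arm.read_state(): the state, without advancing time (a new reading comes with each control period).
- arm.get_image(name): name is "scene" or "side" or "wrist"; returns a dict with "image" (420x560x3 uint8, red, green, blue), "fx", "fy", "cx", "cy" (pixels), "k1" (the pictures are not rectified: a ray, as slopes to the right and down, at radius r is drawn at 1 + k1 r^2 times it, then the intrinsics apply), "position" and "orientation" of the camera in the world. Camera axes: x right, y down, z forward; pixel columns grow to the right and rows downward; lengths in m; the calibration is good to about 2 mm. A picture is of the moment at which its call begins. There is no depth.
- arm.sign_off(): hands the job in; it is judged then, once.
The state is a dict: "time_s": time; "q": joint angles; "dq": joint speeds; "tau": joint torques, N m; "eef_pos": TCP position; "tcp_rot": TCP orientation; "wrist_force": force on the tool from outside, world axes, zero at the start; "wrist_torque": the same for the moment, N m; "grip_width": opening from 0.0 (shut) to 1.0 (fully open); "grasp_force": force on a finger pad.
Only numpy, scipy, OpenCV 4.12 (cv2) and the standard library are available. Lean on these libraries where they do the work, as an engineer would, in place of code of your own. Each camera call takes 0.05 s, during which the arm holds its last target. There are 200 camera calls.

## Working session

There is one attempt and no reset: what is moved stays moved. The work goes in short steps, Python scripts to look and compute and a tool call to move; the robot and the scene stay as the last step left them, time stands still between calls to the robot, and variables do not carry over. Pictures are saved under pics/ and viewed, at most 10 in all, crops included, and the job is handed in when it is done.

```bash
ls; mkdir -p pics
```

Run:
```python
from station import arm
import cv2
s=arm.read_state();print(s)
for n in["scene","side"]:
    d=arm.get_image(n);cv2.imwrite(f"pics/{n}0.png",d["image"][:,:,::-1])
    print(n,{k:v for k,v in d.items() if k!="image"})
```

```text
pics
station.py
{'time_s': 0.0, 'q': array([ 1.17641449e+00,  3.00493490e-01,  1.52159090e+00, -9.78303813e-07,
        1.32069183e+00, -6.66325939e-02]), 'dq': array([ 3.88203696e-04, -6.74739637e-04, -6.30704143e-05, -3.46114570e-04,
        1.69776556e-03, -1.06070803e-03]), 'tau': array([-1.22537302e-03, -5.31809306e+01, -3.52733839e+01,  7.08232471e-02,
        2.43911584e-02, -8.18845501e-05]), 'eef_pos': array([0.17696985, 0.52047067, 0.20486989]), 'tcp_rot': array([-3.14041165e+00, -7.78604165e-05,  2.81384361e+00]), 'wrist_force': array([ 0.12392702, -0.63880727,  1.19911419]), 'wrist_torque': array([-0.04188154,  0.04985281, -0.01318478]), 'grasp_force': 0.0, 'grip_width': 1.0010325529666766}
scene {'fx': 382.52559881740933, 'fy': 382.52559881740933, 'cx': 286.0219803257181, 'cy': 204.125161635144, 'k1': -0.07220059532672182, 'position': array([ 0.16439607, -0.31391879,  0.58939193]), 'orientation': array([-2.25822871, -0.00842668, -0.63036849])}
side {'fx': 524.145303962199, 'fy': 524.145303962199, 'cx': 288.6443336413518, 'cy': 199.31167682546922, 'k1': -0.038059879624890734, 'position': array([0.14908692, 1.03979989, 0.41524705]), 'orientation': array([-1.92375137, -0.02665457, -2.69679877])}
```

View pics/scene0.png

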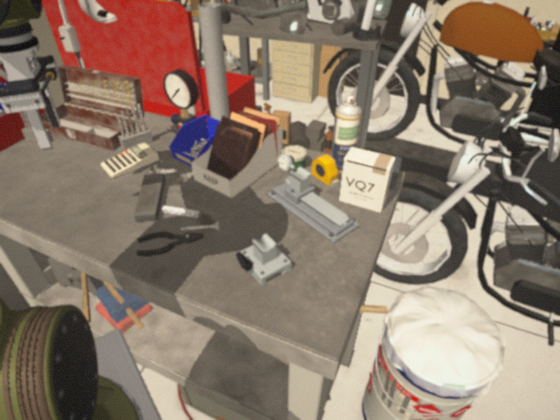

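View pics/side0.png

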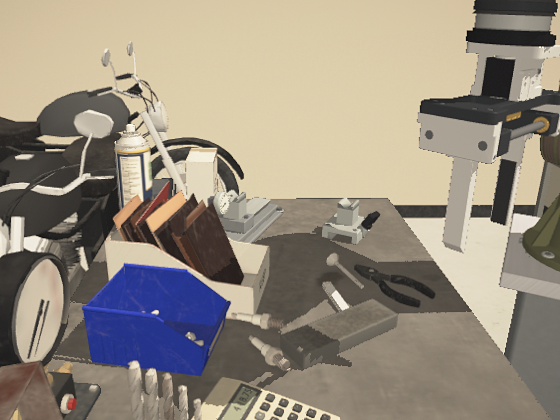

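The scene view shows the bed at about (275–355, 180–235), with its open end at lower right and the dial at (290,155). The carriage is at (265,257) with its black knob at (243,262). The side view shows the carriage at (345,222) with the knob at (371,220), and the bed at (250,215). I'll zoom in next.

Create h.py:
```python
import numpy as np, cv2
from scipy.spatial.transform import Rotation as Ro
from station import arm
def R(rpy): return Ro.from_euler('xyz',rpy).as_matrix()
def ray(d,p):
    p=np.atleast_2d(np.asarray(p,float)); K=np.array([[d["fx"],0,d["cx"]],[0,d["fy"],d["cy"]],[0,0,1]])
    u=cv2.undistortPoints(p[:,None],K,np.array([d["k1"],0,0,0.]))[:,0]
    return np.c_[u,np.ones(len(u))]@R(d["orientation"]).T
def plane(d,p,z):
    r=ray(d,p); c=d["position"]; return c+r*((z-c[2])/r[:,2])[:,None]
def proj(d,X):
    K=np.array([[d["fx"],0,d["cx"]],[0,d["fy"],d["cy"]],[0,0,1]]); r=R(d["orientation"]).T
    return cv2.projectPoints(np.atleast_2d(X).astype(float),cv2.Rodrigues(r)[0],-r@d["position"],K,np.array([d["k1"],0,0,0.]))[0][:,0]
def crop(d,x0,y0,w,h,f,name,pts=()):
    im=cv2.resize(d["image"][y0:y0+h,x0:x0+w,::-1],None,fx=f,fy=f,interpolation=cv2.INTER_CUBIC)
    for p in pts: cv2.circle(im,tuple(int(v) for v in ((p[0]-x0+.5)*f,(p[1]-y0+.5)*f)),3,(0,0,255),1)
    for i in range(0,w,10): cv2.putText(im,str(x0+i),(i*f,8),0,.3,(0,255,255)); 
    for i in range(10,h,10): cv2.putText(im,str(y0+i),(0,i*f),0,.3,(0,255,255))
    cv2.imwrite(f"pics/{name}.png",im)
```

Run:
```python
from h import *
d=arm.get_image("scene"); s=arm.get_image("side")
a=cv2.resize(d["image"][140:290,230:365],None,fx=4,fy=4,interpolation=cv2.INTER_CUBIC)
crop(d,230,140,133,150,4,"sc"); crop(s,205,180,180,72,4,"sd")
A=cv2.imread("pics/sc.png");
print(plane(d,[[265,257],[243,262]],.03),plane(d,[[348,222],[283,192]],.034))
print(plane(s,[[345,222],[371,220]],.04))
```

```text
[[0.43909343 0.12495132 0.03      ]
 [0.3969056  0.13890127 0.03      ]] [[0.64047733 0.10203832 0.034     ]
 [0.58787675 0.27070881 0.034     ]]
[[0.43390924 0.17415395 0.04      ]
 [0.39375478 0.14063772 0.04      ]]
```

View pics/sc.png

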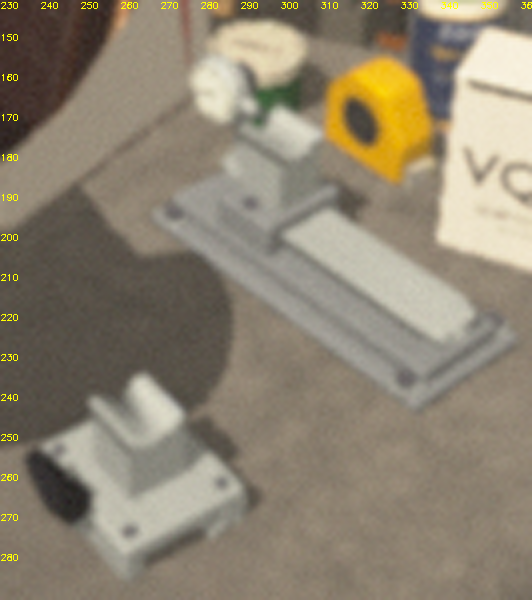

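View pics/sd.png

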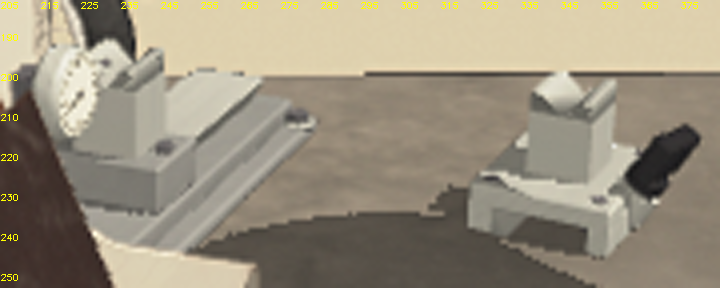

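The zooms show the bed's foot corners in the scene view at left (268.5,193), near (334,242) and right (359.5,224). The carriage is at (265,257) with the knob wing along the rail direction, and its axes are close to the bed's. Next I'll move the wrist camera above the carriage for precise measurements.

Run:
```python
from h import *
d=arm.get_image("scene"); s=arm.get_image("side"); w=arm.get_image("wrist")
st=arm.read_state()
P=plane(d,[[268.5,194],[334,241],[358.5,224]],.018);print(P)
v=P[0]-P[1];print(np.linalg.norm(v),np.degrees(np.arctan2(v[1],v[0]))-90);v=P[2]-P[1];print(np.linalg.norm(v),np.degrees(np.arctan2(v[1],v[0])))
# carriage top corners scene z=.0245 : near, right; left 
C=plane(d,[[261,276.5],[291,263],[239,250]],.0245);print(C)
v=C[1]-C[0];print(np.linalg.norm(v),np.degrees(np.arctan2(v[1],v[0])))
Rt=R(st["tcp_rot"]);print("cam in tool",Rt.T@(w["position"]-st["eef_pos"]), Rt.T@R(w["orientation"]),w["fx"],w["k1"],w["cx"],w["cy"])
```

```text
[[0.56671438 0.30155704 0.018     ]
 [0.58865496 0.08732509 0.018     ]
 [0.6686976  0.09543171 0.018     ]]
0.21535254166414908 5.847563858985083
0.08045210694358924 5.7831278156048045
[[0.40785586 0.09208615 0.0245    ]
 [0.4744062  0.08628439 0.0245    ]
 [0.40948766 0.17596657 0.0245    ]]
0.06680275412722779 -4.982372002377075
cam in tool [ 0.06423811 -0.00068779 -0.17802368] [[-2.96083196e-04 -9.73990883e-01 -2.26587008e-01]
 [ 9.99999873e-01 -1.96117098e-04 -4.63693367e-04]
 [ 4.07195525e-04 -2.26587117e-01  9.73990818e-01]] 344.6597110933055 -0.061504035109535046 276.829269853713 213.41243614602496
```

Careful with the scale: shifts go in cm and turns go in units of 0.2 rad. That gives: -0.256 m is -25.6, -0.428 m is -42.8, -0.3 rad is -1.5.

Emit:
drive_effector([
  [[-10,-6,0,-0.5,1],[-42.8,-25.6,0,-1.5,1],[-42.8,-25.6,0,-1.5,1],[-42.8,-25.6,0,-1.5,1],[-42.8,-25.6,0,-1.5,1],[-42.8,-25.6,0,-1.5,1],[-42.8,-25.6,0,-1.5,1],[-42.8,-25.6,0,-1.5,1],[-42.8,-25.6,0,-1.5,1],[-42.8,-25.6,0,-1.5,1]],
], grip_force=20)

```text
time_s: 1.6
eef_pos: [0.4997, 0.1406, 0.2053]
tcp_rot: [3.142, -0.001, 3.113]
wrist_force: [-0.5, 0.8, 0.3]
grip_width: 0.998
grasp_force: 0.0
```

Run:
```python
from h import *
import pickle
d=arm.get_image("wrist"); s=arm.read_state(); print(s["eef_pos"],s["tcp_rot"],s["q"],s["time_s"])
pickle.dump(d,open("w1.pkl","wb"))
im=cv2.resize(d["image"][:,:,::-1],None,fx=1.4,fy=1.4,interpolation=cv2.INTER_CUBIC); cv2.imwrite("pics/w1.png",im)
```

```text
[0.49937598 0.14118793 0.20540542] [ 3.14148678e+00 -2.62504525e-04  3.11425494e+00] [ 2.04866348e-01  2.30910473e-01  1.60826901e+00  1.69495927e-04
  1.30264427e+00 -1.33863718e+00] 1.65
```

View pics/w1.png

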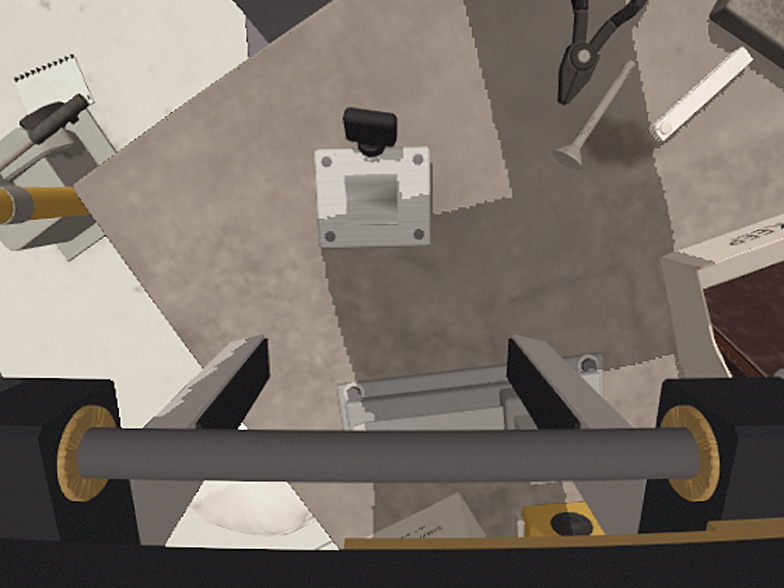

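The wrist view shows the carriage with its 4 screws at zoom pixels (326,161), (417,159), (330,236) and (419,234), and the knob at (370,127). The bed is partly hidden behind the gripper, so I'll move on over the bed and measure that too.

Emit:
drive_effector([
  [[-6,0,-4,0,1],[-12,0,-4.5,0,1],[-16,0,-4.5,0,1],[-16,0,-4.5,0,1]],
])

```text
time_s: 2.15
eef_pos: [0.6607, 0.1374, 0.2482]
tcp_rot: [-3.141, -0.003, 3.115]
wrist_force: [-0.7, 0.3, -1.1]
grip_width: 0.996
grasp_force: 0.0
```

Run:
```python
from h import *
import pickle
d=pickle.load(open("w1.pkl","rb"))
g=cv2.cvtColor(d["image"],cv2.COLOR_RGB2GRAY).astype(float)
def dark(g,p,r=4):
    x,y=np.round(p).astype(int); w=g[y-r:y+r+1,x-r:x+r+1]; k=np.clip(np.median(w)-15-w,0,None)
    Y,X=np.mgrid[-r:r+1,-r:r+1]; return [x+(X*k).sum()/k.sum(),y+(Y*k).sum()/k.sum()]
q=np.array([dark(g,np.array(p)/1.4-.2) for p in [(326,161),(417,159),(330,236),(419,234)]]); print(q*1.4)
C=plane(d,q,.0245);print(C.round(4));print("centre",C.mean(0))
for a,b in((0,1),(2,3),(0,2),(1,3)):
    v=C[b]-C[a];print(np.linalg.norm(v),np.degrees(np.arctan2(v[1],v[0])))
e=plane(d,np.array([[316,150],[429,147],[319,226],[430,223]])/1.4-.2,.0245);print(e.round(4),e.mean(0))
d=arm.get_image("wrist"); s=arm.read_state(); print(s["eef_pos"],s["time_s"])
pickle.dump(d,open("w2.pkl","wb"))
im=cv2.resize(d["image"][:,:,::-1],None,fx=1.4,fy=1.4,interpolation=cv2.INTER_CUBIC); cv2.imwrite("pics/w2.png",im)
```

```text
[[325.60648379 162.07531172]
 [417.9278826  159.30356394]
 [329.7804878  236.47317073]
 [418.57920792 234.30594059]]
[[0.4162 0.0973 0.0245]
 [0.4162 0.1638 0.0245]
 [0.4698 0.0975 0.0245]
 [0.4701 0.1634 0.0245]]
centre [0.4430748  0.13052122 0.0245    ]
0.06650249280437949 89.9550446506113
0.06593203172589222 89.71761882724498
0.053634442428947195 0.19123090171169543
0.05390833498677836 -0.416881228232315
[[0.4073 0.0907 0.0245]
 [0.4077 0.1717 0.0245]
 [0.4616 0.0897 0.0245]
 [0.4618 0.1718 0.0245]] [0.43459848 0.13097715 0.0245    ]
[0.65956017 0.13751212 0.24906571] 2.2
```

View pics/w2.png

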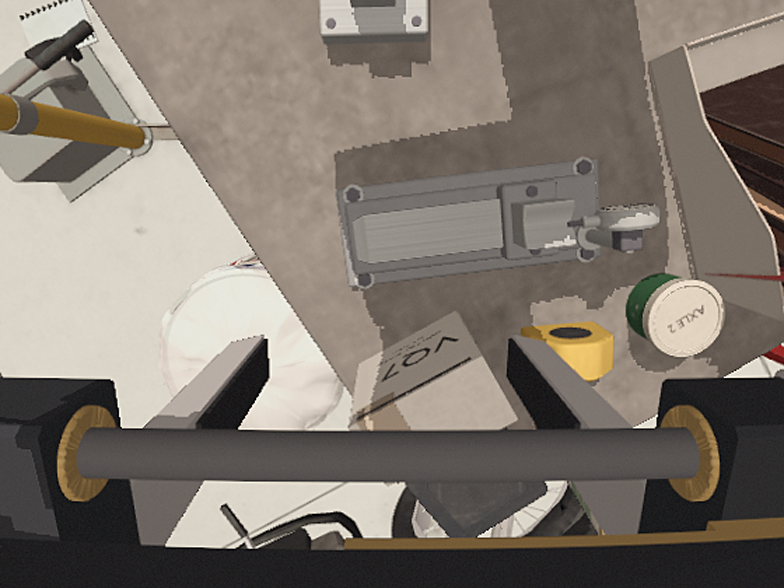

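The wrist view over the bed shows foot screws at zoom pixels (353,194), (583,167), (365,280) and (587,252). The rail top's edges run (366,214)–(502,199) and (369,263)–(508,246).

Run:
```python
from h import *
import pickle
d=pickle.load(open("w2.pkl","rb"))
g=cv2.cvtColor(d["image"],cv2.COLOR_RGB2GRAY).astype(float)
def dark(g,p,r=5):
    x,y=np.round(p).astype(int); w=g[y-r:y+r+1,x-r:x+r+1]; k=np.clip(np.median(w)-12-w,0,None)
    Y,X=np.mgrid[-r:r+1,-r:r+1]; return [x+(X*k).sum()/k.sum(),y+(Y*k).sum()/k.sum()]
z=np.array([(353,194),(583,167),(365,280),(587,252)])
q=np.array([dark(g,p/1.4-.2) for p in z]); print((q*1.4+.28).round(1))
def rep(C):
    print(C.round(4),"centre",C.mean(0))
    for a,b in((0,1),(2,3),(0,2),(1,3)):
        v=C[b]-C[a];print(np.linalg.norm(v),np.degrees(np.arctan2(v[1],v[0])))
rep(plane(d,z/1.4-.2,.023)); rep(plane(d,q,.023))
e=plane(d,np.array([[366,214],[502,199],[369,263],[508,246]])/1.4-.2,.034);rep(e)
im=cv2.resize(d["image"][105:210,238:438,::-1],None,fx=4,fy=4,interpolation=cv2.INTER_CUBIC); cv2.imwrite("pics/w2c.png",im)
```

```text
[[358.7 196.3]
 [578.4 169.2]
 [364.3 275. ]
 [585.1 253.7]]
[[0.6003 0.1093 0.023 ]
 [0.5828 0.2982 0.023 ]
 [0.6722 0.1165 0.023 ]
 [0.653  0.3055 0.023 ]] centre [0.6270738  0.20740845 0.023     ]
0.1896817908501688 95.3000427030729
0.18995744600848363 95.82284955885439
0.07230073822983939 5.713439509541544
0.07056999077483203 5.940971889037868
[[0.6023 0.1139 0.023 ]
 [0.5845 0.2945 0.023 ]
 [0.6679 0.1161 0.023 ]
 [0.6543 0.3039 0.023 ]] centre [0.62726427 0.20712122 0.023     ]
0.18142670730282096 95.61748355335565
0.18826347382309613 94.1375036437243
0.06569409055276404 1.9316889776375157
0.07046679495052573 7.691985744576948
[[0.6163 0.1199 0.034 ]
 [0.6071 0.2292 0.034 ]
 [0.6561 0.1209 0.034 ]
 [0.645  0.235  0.034 ]] centre [0.63111216 0.17627467 0.034     ]
0.10969208873558518 94.80671122110013
0.11458074788827087 95.55186581840915
0.03982466306497848 1.4621446417985278
0.03835194465533959 8.627438248489202
```

View pics/w2c.png

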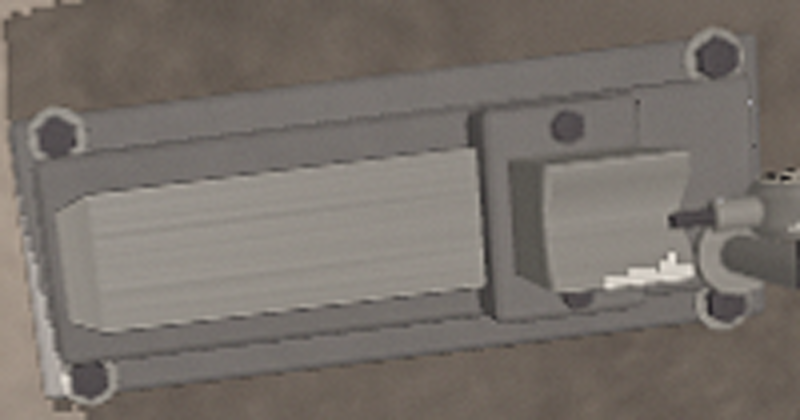

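Run:
```python
from h import *
import pickle
d=pickle.load(open("w2.pkl","rb"))
f=lambda c:np.array(c,float)/4+[238,105]-.375
ex=lambda a:np.array([np.cos(a),np.sin(a),0]); ey=lambda a:np.array([-np.sin(a),np.cos(a),0])
# local points
img=[(92,197),(474,150),(105,330),(487,288),(56,136),(716,55),(90,380),(722,304)]
loc=np.array([(-20,-90,34),(-20,20,34),(20,-90,34),(20,20,34),(-36,-95,22),(-36,95,22),(36,-95,22),(36,95,22)])/1000
W=np.array([plane(d,f(i),l[2])[0] for i,l in zip(img,loc)])
for sl in(slice(0,4),slice(4,8),slice(0,8)):
    L=loc[sl,:2];V=W[sl,:2];Lc=L-L.mean(0);Vc=V-V.mean(0)
    a=np.arctan2((Lc[:,0]*Vc[:,1]-Lc[:,1]*Vc[:,0]).sum(),(Lc*Vc).sum()); c,s=np.cos(a),np.sin(a);M=np.array([[c,-s],[s,c]])
    t=V.mean(0)-M@L.mean(0);print("yaw",a,"org",t,"res mm",((V-L@M.T-t)*1000).round(1).tolist())
```

```text
yaw 0.09023283740844826 org [0.62847619 0.20952925] res mm [[0.9, 1.1], [0.5, -0.9], [-1.0, -0.2], [-0.4, -0.0]]
yaw 0.09582869597821123 org [0.62720523 0.20720077] res mm [[0.1, -0.3], [-0.3, 0.7], [0.1, -0.0], [0.1, -0.4]]
yaw 0.09608556667014664 org [0.62773873 0.20835548] res mm [[1.1, 2.3], [1.3, 0.4], [-0.8, 0.9], [0.5, 1.1], [-0.4, -1.4], [-0.8, -0.4], [-0.5, -1.2], [-0.4, -1.5]]
```

To row units: 0.11 m is 11, -0.0128 m is -1.28, -0.025 rad is -0.125.

Emit:
drive_effector([
  [[5,-0.3,0,0,1],[11,-0.6,4,-0.125,1],[16.5,-1,8,-0.125,1],[21.6,-1.28,12,-0.125,1],[21.6,-1.28,14,-0.125,1],[21.6,-1.28,14,-0.125,1],[21.6,-1.28,14,-0.125,1]],
], grip_force=40)

```text
time_s: 3.08
eef_pos: [0.4443, 0.1299, 0.1122]
tcp_rot: [3.141, 0.003, 3.139]
wrist_force: [0.8, -0.5, 0.5]
grip_width: 0.995
grasp_force: 0.0
```

Emit:
drive_effector([
  [[0.1,0,4,0,0.7],[0.1,0,7.5,0,0.6],[0.1,0,8.3,0,0.6],[0.1,0,8.3,0,0],[0.1,0,8.3,0,0],[0.1,0,8.3,0,0],[0.1,0,8.3,0,0]],
], grip_force=40)

```text
time_s: 3.95
eef_pos: [0.4432, 0.1297, 0.0284]
tcp_rot: [3.141, 0.002, 3.139]
wrist_force: [-1.5, 3.4, 7.4]
grip_width: 0.36
grasp_force: 40.0
```

Emit:
drive_effector([
  [[0,0,0,0,0],[0,0,-2,0,0],[0,0,-6,0,0],[0,0,-6,0,0],[0,0,-6,0,0]],
])

```text
time_s: 4.58
eef_pos: [0.4418, 0.1291, 0.0862]
tcp_rot: [-3.141, -0.002, 3.139]
wrist_force: [-0.7, -0.0, -6.9]
grip_width: 0.359
grasp_force: 40.0
```

Run:
```python
from h import *
import pickle
d=arm.get_image("wrist"); s=arm.read_state(); print(s["eef_pos"],s["tcp_rot"],s["wrist_force"],s["grip_width"])
cv2.imwrite("pics/w3.png",d["image"][:,:,::-1]); pickle.dump(d,open("w3.pkl","wb"))
```

```text
[0.4416633  0.12907769 0.08595713] [-3.14104717e+00 -2.35618071e-03  3.13874135e+00] [-0.58085387 -0.42756232 -6.08059897] 0.36088547683980854
```

View pics/w3.png

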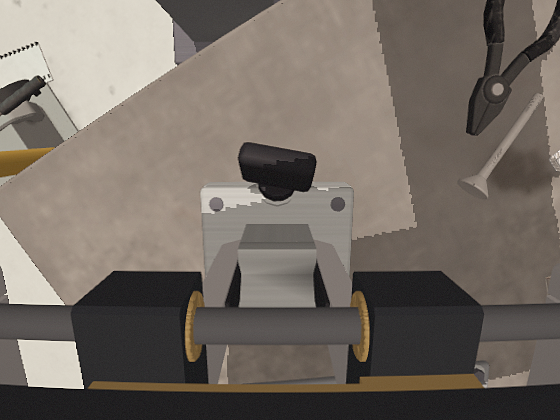

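The carriage is gripped squarely. Its front screws are at (216,204) and (338,204), and the wing is turned slightly positive. Next I'll compute the in-hand offset and the entry move.

Run:
```python
from h import *
import pickle
d=pickle.load(open("w3.pkl","rb")); s=arm.read_state()
p=plane(d,[[216,204],[338,204]],.0821); print(p)
v=p[1]-p[0];a=np.arctan2(v[1],v[0])-np.pi/2;print(np.linalg.norm(v),"yaw",a)
c=p.mean(0)+[.027*np.cos(a),.027*np.sin(a),0];print("centre",c,"minus tcp",c-s["eef_pos"])
p=plane(d,[[240,152],[315,160]],.1);v=p[1]-p[0];print("wing",np.arctan2(-v[0],v[1]),np.linalg.norm(v))
yaw=.095;tr=s["tcp_rot"][2]
for y,z in((-.170,.040),(-.170,.0225),(-.142,.0225)):
    t=np.array([.6277,.2080])+[-np.sin(yaw)*y,np.cos(yaw)*y]; D=np.r_[t,z+.0284]-s["eef_pos"]
    print(y,t,"tool shift",(R(s["tcp_rot"]).T@D).round(4))
```

```text
[[0.41434099 0.09525559 0.0821    ]
 [0.41454272 0.16120036 0.0821    ]]
0.06594507755726729 yaw -0.003059042976085946
centre [0.44144173 0.12814538 0.0821    ] minus tcp [-0.00022157 -0.00093231 -0.00385713]
wing -0.1084433466395973 0.035640668804810004
-0.17 [0.64382572 0.03876655] tool shift [-0.2025 -0.0897  0.0171]
-0.17 [0.64382572 0.03876655] tool shift [-0.2025 -0.0897  0.0346]
-0.142 [0.64116972 0.06664029] tool shift [-0.1998 -0.0618  0.0346]
```

To row units: -0.2025 m is -20.25, -0.15 m is -15, -0.098 rad is -0.49.

Emit:
drive_effector([
  [[-5,-2.2,0,-0.15,0],[-10,-4.5,0,-0.3,0],[-15,-6.8,0,-0.49,0],[-20.25,-8.97,0,-0.49,0],[-20.25,-8.97,1.71,-0.49,0],[-20.25,-8.97,1.71,-0.49,0],[-20.25,-8.97,1.71,-0.49,0]],
])

```text
time_s: 5.5
eef_pos: [0.644, 0.0396, 0.07]
tcp_rot: [3.141, -0.001, -3.046]
wrist_force: [0.4, -0.3, -4.7]
grip_width: 0.357
grasp_force: 40.0
```

Run:
```python
from h import *
import pickle
d=arm.get_image("wrist"); s=arm.read_state(); print(s["eef_pos"],s["tcp_rot"],s["wrist_force"])
a=arm.get_image("scene")
pickle.dump((d,a),open("w4.pkl","wb"))
A=cv2.resize(a["image"][150:270,270:410],None,fx=4,fy=4,interpolation=cv2.INTER_CUBIC)
cv2.imwrite("pics/w4.png",A[:,:,::-1])
```

```text
[0.64432403 0.03959307 0.07065894] [ 3.14156335e+00 -3.95415005e-05 -3.04564585e+00] [-1.23437659  0.68716789 -5.53929492]
```

View pics/w4.png

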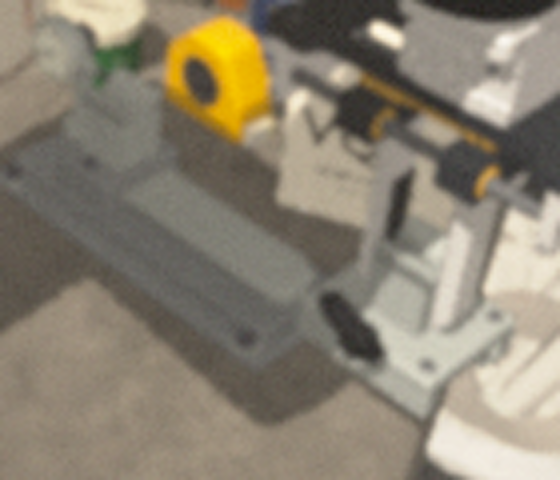

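The scene view shows the carriage at about (365,228), held just short of the rail's open end at (345,225), level and lined up, with the knob towards the robot. I'll lower it and enter.

To row units: 0.0198 m is 1.98.

Emit:
drive_effector([
  [[0,0,1.98,0,0],[0,0,1.98,0,0],[0,0,1.98,0,0]],
])

```text
time_s: 5.98
eef_pos: [0.6447, 0.0391, 0.0504]
tcp_rot: [3.142, -0.0, -3.046]
wrist_force: [-0.4, -0.4, -5.2]
grip_width: 0.362
grasp_force: 40.0
```

Emit:
drive_effector([
  [[0,1.5,0,0,0],[0,2.5,0,0,0],[0,3,0,0,0],[0,3.5,0,0,0],[0,3.5,0,0,0]],
])

```text
time_s: 6.6
eef_pos: [0.6414, 0.0741, 0.0505]
tcp_rot: [-3.142, -0.0, -3.046]
wrist_force: [0.3, 0.4, -5.8]
grip_width: 0.359
grasp_force: 40.0
```

To row units: 0.015 m is 1.5, 0.01 m is 1.

Emit:
drive_effector([
  [[0,0.5,0,0,0],[0,1,0,0,0],[0,1.5,0,0,0],[0,1.5,0,0,0]],
])

```text
time_s: 7.1
eef_pos: [0.64, 0.0892, 0.0505]
tcp_rot: [3.142, -0.0, -3.046]
wrist_force: [0.0, 0.4, -6.4]
grip_width: 0.359
grasp_force: 40.0
```

Emit:
drive_effector([
  [[0,0.8,0,0,0],[0,1.6,0,0,0],[0,2.4,0,0,0],[0,2.4,0,0,0]],
])

```text
time_s: 7.6
eef_pos: [0.6376, 0.1134, 0.0505]
tcp_rot: [-3.142, -0.0, -3.045]
wrist_force: [-0.6, -0.3, -6.0]
grip_width: 0.36
grasp_force: 40.0
```

Emit:
drive_effector([
  [[0,1.2,0,0,0],[0,2.4,0,0,0],[0,3.6,0,0,0],[0,4.8,0,0,0],[0,6,0,0,0],[0,6.6,0,0,0],[0,6.6,0,0,0]],
])

```text
time_s: 8.48
eef_pos: [0.6314, 0.1788, 0.0505]
tcp_rot: [-3.142, -0.0, -3.046]
wrist_force: [0.8, 0.4, -5.6]
grip_width: 0.36
grasp_force: 40.0
```

Emit:
drive_effector([
  [[0,0.2,0.1,0,0],[0,0.4,0.1,0,0],[0,0.6,0.1,0,0],[0,0.6,0.1,0,0]],
])

```text
time_s: 8.98
eef_pos: [0.6312, 0.1844, 0.05]
tcp_rot: [-3.142, 0.001, -3.046]
wrist_force: [-1.5, -3.9, 2.5]
grip_width: 0.356
grasp_force: 40.0
```

To row units: 0.002 m is 0.2, 0.001 m is 0.1.

Emit:
drive_effector([
  [[0,0.1,0,0,0],[0,0.2,0,0,0],[0,0.2,0,0,0]],
])

```text
time_s: 9.35
eef_pos: [0.6311, 0.1862, 0.0501]
tcp_rot: [-3.141, 0.001, -3.046]
wrist_force: [-0.4, -5.7, 4.1]
grip_width: 0.356
grasp_force: 40.0
```

Emit:
drive_effector([
  [[0,0.1,0,0,0],[0,0.2,0,0,0],[0,0.2,0,0,0]],
])

```text
time_s: 9.72
eef_pos: [0.6309, 0.1882, 0.0501]
tcp_rot: [-3.141, 0.001, -3.047]
wrist_force: [-0.3, -5.9, 2.9]
grip_width: 0.359
grasp_force: 40.0
```

Emit:
drive_effector([
  [[0,0.1,0,0,0],[0,0.2,0,0,0],[0,0.2,0,0,0]],
])

```text
time_s: 10.1
eef_pos: [0.6308, 0.1887, 0.0501]
tcp_rot: [-3.139, 0.0, -3.047]
wrist_force: [-0.8, -13.8, 5.7]
grip_width: 0.359
grasp_force: 40.0
```

Emit:
drive_effector([
  [[0,0.1,0,0,0],[0,0.2,0,0,0],[0,0.2,0,0,0]],
])

```text
time_s: 10.48
eef_pos: [0.6308, 0.1888, 0.0502]
tcp_rot: [-3.137, -0.0, -3.048]
wrist_force: [-1.4, -25.6, 8.2]
grip_width: 0.358
grasp_force: 40.0
```

It stalls at 25 N, so it is home. I'll relieve the push, open part way and rise.

To row units: -0.003 m is -0.3.

Emit:
drive_effector([
  [[0,-0.3,0,0,0],[0,-0.3,0,0,0.5],[0,-0.3,0,0,0.5],[0,-0.3,0,0,0.5]],
])

```text
time_s: 10.98
eef_pos: [0.6303, 0.1898, 0.0495]
tcp_rot: [3.141, 0.0, -3.046]
wrist_force: [-0.0, -0.0, -0.3]
grip_width: 0.499
grasp_force: 0.0
```

Emit:
drive_effector([
  [[0,0,0,0,0.5],[0,0,-3,0,0.5],[0,0,-8,0,0.5],[0,0,-11,0,0.5],[2,0,-12,0,0.5],[2,0,-12,0,0.5],[2,0,-12,0,0.5]],
])

```text
time_s: 11.85
eef_pos: [0.6107, 0.1875, 0.1689]
tcp_rot: [-3.141, -0.001, -3.046]
wrist_force: [0.7, -0.1, -0.7]
grip_width: 0.497
grasp_force: 0.0
```

Run:
```python
from h import *
import pickle
d=arm.get_image("wrist"); s=arm.read_state(); print(s["eef_pos"],s["tcp_rot"],s["wrist_force"],s["q"])
pickle.dump(d,open("w5.pkl","wb"))
im=cv2.resize(d["image"][80:280,160:420,::-1],None,fx=3,fy=3,interpolation=cv2.INTER_CUBIC); cv2.imwrite("pics/w5.png",im)
```

```text
[0.61070277 0.1874417  0.1686551 ] [-3.14142464e+00 -1.07382565e-03 -3.04642560e+00] [-0.78794786 -0.36918637 -0.33789008] [ 2.40480575e-01  5.28400468e-01  1.28747316e+00 -1.10746926e-05
  1.32680587e+00 -1.42548022e+00]
```

View pics/w5.png

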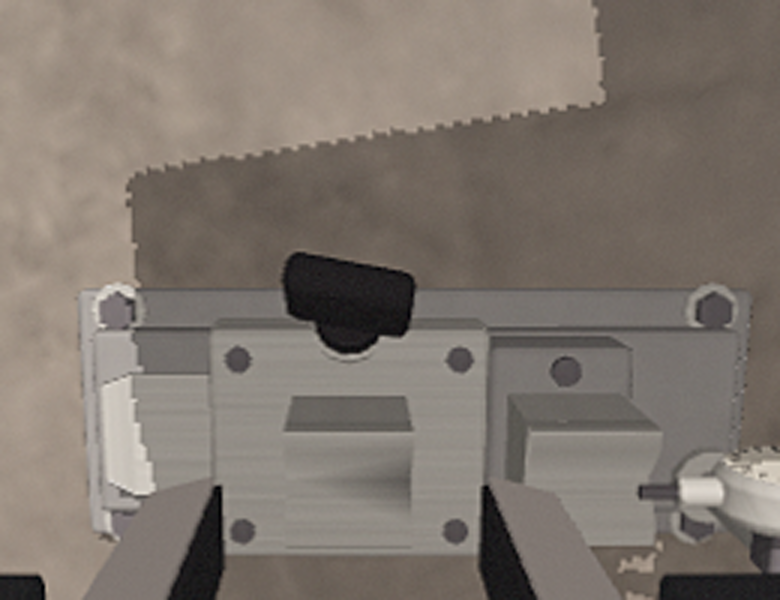

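The wrist crop shows the carriage flush with the stop foot. Its screws are at crop pixels (237,360), (459,360), (243,531) and (455,531), and the wing's top runs (292,255)–(412,275), so it is turned about 0.16 rad. Next I'll compute the knob approach.

Run:
```python
from h import *
import pickle
d=pickle.load(open("w5.pkl","rb")); s=arm.read_state()
f=lambda c:np.array(c,float)/3+[160,80]-1/3
C=plane(d,f([(237,360),(459,360),(243,531),(455,531)]),.046);print(C.round(4));c=C.mean(0)
v=C[1]-C[0]+C[3]-C[2];a=np.arctan2(v[1],v[0])-np.pi/2;print("centre",c,"yaw",a)
M=R([0,0,a]);o=np.array([c[0],c[1],.0215])
w=plane(d,f([(292,255),(412,275)]),.0215+.050);v=M.T@(w[1]-w[0]);print("wing",v,np.arctan2(-v[0],v[1]) ,(M.T@(w-o).T).T)
u=plane(d,f([(288,290),(408,335)]),.0215+.045);print("wing near-hub edge",(M.T@(u-o).T).T)
T=o+M@[-.0485,0,.0295];print("target",T,"tool shift",R(s["tcp_rot"]).T@(T-s["eef_pos"]), "bed",(R([0,0,.095]).T@(o-[.6277,.208,0])))
```

```text
[[0.6068 0.1519 0.046 ]
 [0.6006 0.2174 0.046 ]
 [0.6602 0.1574 0.046 ]
 [0.654  0.2225 0.046 ]]
centre [0.63039288 0.18730171 0.046     ] yaw 0.09491309298643813
wing [0.00530549 0.03189283 0.        ] -0.16484425367245575 [[-0.05999312 -0.014879    0.05      ]
 [-0.05468762  0.01701383  0.05      ]]
wing near-hub edge [[-0.05007536 -0.01636819  0.045     ]
 [-0.03768601  0.01641504  0.045     ]]
target [0.58211117 0.18270533 0.051     ] tool shift [ 0.02878593 -0.00197829  0.11768642] bed [ 0.00071736 -0.0208604   0.0215    ]
```

Careful with the scale: shifts go in cm and turns go in units of 0.2 rad. That gives: -0.001 m is -0.1, 0.029 m is 2.9, 1.75 rad is 8.75.

Emit:
drive_effector([
  [[2.9,-0.1,0,0.94,0.5],[2.9,-0.1,0,1.88,0.45],[2.9,-0.1,0,2.82,0.4],[2.9,-0.1,0,3.76,0.32],[2.9,-0.1,0,4.7,0.32],[2.9,-0.1,0,5.64,0.32],[2.9,-0.1,0,6.58,0.32],[2.9,-0.1,0,7.52,0.32],[2.9,-0.1,0,8.46,0.32],[2.9,-0.1,0,8.75,0.32]],
], grip_force=25)

```text
time_s: 13.15
eef_pos: [0.582, 0.1836, 0.1686]
tcp_rot: [-3.14, 0.0, 1.483]
wrist_force: [0.2, -0.4, -0.2]
grip_width: 0.318
grasp_force: 0.0
```

Emit:
drive_effector([
  [[0,0,3,0,0.32],[0,0,6,0,0.32],[0,0,7.5,0,0.32],[0,0,7.5,0,0.32]],
])

```text
time_s: 13.65
eef_pos: [0.5816, 0.1836, 0.0936]
tcp_rot: [-3.14, 0.001, 1.487]
wrist_force: [1.2, -0.1, -0.3]
grip_width: 0.322
grasp_force: 0.0
```

To row units: 0.025 m is 2.5, 0.02 m is 2.

Emit:
drive_effector([
  [[0,0,1,0,0.32],[0,0,2,0,0.32],[0,0,2.5,0,0.32],[0,0,2.5,0,0.32]],
])

```text
time_s: 14.15
eef_pos: [0.5816, 0.1837, 0.0692]
tcp_rot: [-3.141, 0.0, 1.487]
wrist_force: [-0.3, -0.2, -0.1]
grip_width: 0.322
grasp_force: 0.0
```

Emit:
drive_effector([
  [[0,0,0.6,0,0.32],[0,0,1.2,0,0.32],[0,0,1.75,0,0.32],[0,0,1.75,0,0.32]],
])

```text
time_s: 14.65
eef_pos: [0.5822, 0.1837, 0.052]
tcp_rot: [3.141, -0.0, 1.487]
wrist_force: [5.2, 1.2, 0.4]
grip_width: 0.317
grasp_force: 1.9
```

Emit:
drive_effector([
  [[0,0.1,0,0,0.2],[0,0.1,0,0,0.0],[0,0.1,0,0,0.0],[0,0.1,0,0,0.0]],
], grip_force=20)

```text
time_s: 15.15
eef_pos: [0.5831, 0.1837, 0.053]
tcp_rot: [3.141, -0.0, 1.487]
wrist_force: [-0.0, -0.8, 8.0]
grip_width: 0.282
grasp_force: 18.1
```

Emit:
drive_effector([
  [[0,0,0,0.5,0],[0,0,0,1,0],[0,0,0,1.5,0],[0,0,0,2,0],[0,0,0,2,0]],
], grip_force=25)

```text
time_s: 15.78
eef_pos: [0.5831, 0.1835, 0.0533]
tcp_rot: [3.141, -0.0, 1.085]
wrist_force: [-2.2, -2.5, 11.1]
grip_width: 0.259
grasp_force: 24.7
```

To row units: -0.001 m is -0.1, 0.6 rad is 3.

Emit:
drive_effector([
  [[0,0,-0.1,0.6,0],[0,0,-0.1,1.2,0],[0,0,-0.1,1.8,0],[0,0,-0.1,2.4,0],[0,0,-0.1,3,0],[0,0,-0.1,3,0]],
], grip_force=30)

```text
time_s: 16.52
eef_pos: [0.5821, 0.184, 0.0537]
tcp_rot: [-3.141, 0.001, 0.485]
wrist_force: [-7.3, 1.6, 9.8]
grip_width: 0.151
grasp_force: 44.1
```

To row units: 0.42 rad is 2.1.

Emit:
drive_effector([
  [[0,0,0,0.5,0],[0,0,0,1,0],[0,0,0,1.5,0],[0,0,0,1.9,0],[0,0,0,2.1,0],[0,0,0,2.1,0],[0,0,0,2.1,0]],
], grip_force=40)

```text
time_s: 17.4
eef_pos: [0.5821, 0.1838, 0.0537]
tcp_rot: [-3.141, 0.001, 0.067]
wrist_force: [-7.3, -0.4, 9.2]
grip_width: 0.125
grasp_force: 41.7
```

Run:
```python
from h import *
s=arm.read_state();print(s["wrist_torque"],s["wrist_force"],s["tcp_rot"])
```

```text
[0.20819114 1.10027179 0.25727633] [-7.26758263 -0.44380237  9.19185285] [-3.14143351e+00  1.48224063e-03  6.73521667e-02]
```

To row units: 0.05 rad is 0.25.

Emit:
drive_effector([
  [[0,0,0,0.15,0],[0,0,0,0.25,0],[0,0,0,0.25,0]],
])

```text
time_s: 17.77
eef_pos: [0.5821, 0.1839, 0.0536]
tcp_rot: [-3.142, 0.001, 0.017]
wrist_force: [-7.3, 0.2, 8.5]
grip_width: 0.129
grasp_force: 42.1
```

Run:
```python
from h import *
s=arm.read_state();print(s["wrist_torque"],s["tcp_rot"],s["wrist_force"])
```

```text
[0.2703268  1.13140695 0.61014566] [-3.14156570e+00  1.44725542e-03  1.74725376e-02] [-7.32951398  0.18520204  8.46538333]
```

The turning torque climbed, so the knob is at its stop. I'll release and rise.

To row units: -0.03 rad is -0.15.

Emit:
drive_effector([
  [[0,0,0,-0.15,0.1],[0,0,0,-0.15,0.35],[0,0,0,-0.15,0.35],[0,0,0,-0.15,0.35]],
])

```text
time_s: 18.27
eef_pos: [0.5826, 0.1836, 0.0528]
tcp_rot: [3.142, 0.001, 0.047]
wrist_force: [0.7, 0.6, 0.4]
grip_width: 0.347
grasp_force: 0.0
```

Emit:
drive_effector([
  [[0,0,-2,0,0.35],[0,0,-6,0,0.35],[0,0,-11,0,0.35],[3,0,-14,0,0.35],[3,0,-14,0,0.35]],
])

```text
time_s: 18.9
eef_pos: [0.6145, 0.1851, 0.1968]
tcp_rot: [-3.141, -0.006, 0.046]
wrist_force: [-0.4, -1.2, -0.4]
grip_width: 0.35
grasp_force: 0.0
```

Run:
```python
from h import *
import pickle
d=arm.get_image("wrist"); a=arm.get_image("scene"); b=arm.get_image("side"); pickle.dump((d,a,b),open("w6.pkl","wb"))
s=arm.read_state();print(s["eef_pos"],s["tcp_rot"])
# black knob mask in wrist / scene / side near the carriage
o=np.array([.6308,.1880,.0215]);M=R([0,0,.095])
for n,im in(("wrist",d),("scene",a),("side",b)):
    p=proj(im,o+M@[-.05,0,.045])[0]; g=im["image"].max(2); m=(g<60).astype(np.uint8)
    k,l,st,ce=cv2.connectedComponentsWithStats(m); 
    x0,y0=p.round().astype(int); near=[i for i in range(1,k) if st[i,4]>15 and np.hypot(*(ce[i]-p))<25]
    print(n,p.round(0))
    for i in near:
        ys,xs=np.where(l==i); r=cv2.minAreaRect(np.c_[xs,ys].astype(np.float32)); print(ce[i].round(1),st[i],r)
p=proj(d,o+M@np.array([[-.027,-.033,.0245],[-.027,.033,.0245],[.027,-.033,.0245],[.027,.033,.0245]]).T[:, :].T.reshape(-1,3).T.T[0]);
g=cv2.cvtColor(d["image"],cv2.COLOR_RGB2GRAY).astype(float)
out=[]
for l in[(-.027,-.033),(-.027,.033),(.027,-.033),(.027,.033)]:
    p=proj(d,o+M@[*l,.0245])[0]; x,y=p.round().astype(int); r=7
    if not(r<x<560-r and r<y<420-r): print("out",p); continue
    w=g[y-r:y+r+1,x-r:x+r+1];k=np.clip(np.median(w)-25-w,0,None);Y,X=np.mgrid[-r:r+1,-r:r+1]
    q=[x+(X*k).sum()/k.sum(),y+(Y*k).sum()/k.sum()];print(p,q,(M.T@(plane(d,q,.046)[0]-o)).round(4))
```

```text
[0.61196939 0.18494924 0.19251503] [3.14137760e+00 1.34609306e-03 4.67801758e-02]
wrist [276. 243.]
[276.9 238.5] [267 219  21  44 624] ((277.0, 240.5), (43.0, 20.0), 90.0)
scene [304. 201.]
[303.7 203.7] [297 196  13  15 141] ((303.0, 203.0), (14.0, 12.0), 90.0)
side [273. 197.]
[271.3 200.4] [262 190  20  20 263] ((271.0384216308594, 201.19229125976562), (17.47305679321289, 17.47305679321289), 33.690067291259766)
[308.74268679 212.44386244] [np.float64(309.4504615384615), np.float64(214.24738461538462)] [-0.0288 -0.0336  0.0245]
[241.56035397 215.63359322] [np.float64(242.52670807453416), np.float64(217.44968944099378)] [-0.0289  0.0322  0.0245]
[307.07725961 156.86458734] [np.float64(307.7535330695308), np.float64(159.00508762012436)] [ 0.025  -0.0336  0.0245]
[237.53422575 160.30955359] [np.float64(238.29461756373937), np.float64(161.93031161473087)] [0.0254 0.0324 0.0245]
```

The knob's wing now lies across the rail. The carriage is unmoved along the rail, shifted about 1.8 mm towards −x by clamping, and the robot is clear. I'm handing it in.

```bash
python3 -c "
from station import arm
print(arm.sign_off())"
```

```text
the job is handed in; nothing more can be done
None
```

The carriage is home against the stop, its knob is turned to its limit (about 1.6 rad), the gripper has let go and is clear, and the job was handed in at about 19 s; no verdict came back, and the jaw's force on the rail could not be measured directly.

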